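Choke check, then hover the air-cleaner cover

ROBOT

A 6-joint arm with a two-finger parallel gripper is mounted at the origin on the work surface. World frame = base frame: x ahead of the robot, y to its left, z up, the work surface at z = 0. Lengths are in m, angles in rad, forces in N, time in s.
With the tool pointing down it reaches from about 0.35 to 0.725 m from the base axis. Payload 6 kg.
Tool frame: the origin (TCP) lies at the very end of the fingers, on their centre line; the grasp point (between the pads) lies 19 mm behind it; x points along the fingers, y is the direction in which the jaws open and shut, and the axes are right-handed (so a half turn about x gives the same grasp; the last joint's range is limited). The gripper opens to 85 mm and grips with 20 to 120 N. Pads are 22 mm wide; open, the fingers measure 114 mm over their backs; the gripper's body (76 mm by 85 mm) begins 54 mm behind the grasp point. The pads swing forward as they close: fully open they stand 13 mm farther back than shut.
Start: joints at [-0.985, 0.04, 0.085, 0, -1.615, -0.334], TCP at [0.149, -0.581, 0.231] pointing down, gripper open.
Joint ranges: [-2.56, 2.56], [-1.29, 2.01], [-1.08, 1.49], [-3.29, 1.98], [-2.81, -0.18], [-2.99, 2.99]. Speed limits (rad/s): [2.57, 2.57, 3.01, 3.14, 3.14, 3.14].

INTERFACE

Orientations are given as a rotation vector (axis times angle).
In Python, from station import env, claw, kin, optics, cut_out, pinpoint, telemetry gives the robot as it stands. Calls block until the motion is done:
- env.movep(position, orientation): joint-space move of the TCP to a pose.
- env.move_l(position, ori=None, velocity=0.15): straight line of the TCP; ori=None keeps the orientation; velocity is the mean speed in m/s.
- env.move_j(angles): joint-space move.
- claw.release() and claw.clamp(squeeze=None): open the fingers fully, or close them until they stop; squeeze is the grip in N (None keeps the last).
- env.pause(seconds).
- kin.solve_ik(position, orientation): joint angles nearest the present ones, or None.
- optics.grab_frame(name): name is "scene" or "side" or "wrist"; returns a dict with "img" (420x560x3 uint8, blue, green, red), "fx", "fy", "cx", "cy" (pixels), "view" (4x4, takes a point from world to camera coordinates). Camera axes: x right, y down, z forward; pixel columns grow to the right and rows downward; lengths in m; the calibration is good to about 2 mm. A picture is of the moment at which its call begins. There is no depth.
A pose or a line that the arm cannot do raises env.IKError and nothing moves.
- env.job_done(): hands the job in, once; it reports no verdict.
Trained networks look in a picture, given as the dict that the camera call returned (one of the last four; its "shot" number tells which), for a name from the list of things; names that differ only in an ending like _2 or _b are one class to them, and where a whole thing is asked for, a point or a joint stands for the part that bears it (a point fixed in the world has none). Each returns a list of dicts, best first, with "conf" (0 to 1); they miss things now and then, are a little off and sometimes report something else, mostly with a low value. They report only what shows in the picture. A call takes as long as a camera call. They do not tell look-alikes from the thing itself.
- cut_out(picture, target): "pixels" (420x560 bool, what is visible of it) and "bbox" ([left, top, right, bottom] as shares, 0 to 1, of the picture: columns of its width, rows of its height, round what is visible of it).
- pinpoint(picture, target): "location" ([column, row] as shares, 0 to 1, of the picture: columns of its width, rows of its height: a listed point, or the origin of a listed thing).
Readings, each from a call of its own:
- telemetry.get_t(): time.
- telemetry.get_joints(): joint angles.
- telemetry.get_joint_velocities(): joint speeds.
- telemetry.get_tau(): joint torques, N m.
- telemetry.get_eef_pos(): TCP position.
- telemetry.get_ee_rot(): TCP orientation.
- telemetry.get_contact_force(): force on the tool from outside, world axes, zero at the start.
- telemetry.get_moment(): the same for the moment, N m.
- telemetry.get_width(): finger opening in m.
Only numpy, scipy, OpenCV 4.12 (cv2) and the standard library are available. Lean on these libraries where they do the work, as an engineer would, in place of code of your own. Each camera call takes 0.05 s, during which the arm holds its last target.

TASK

Work the choke: pull the black choke knob right out until it clicks, then push it fully home. Then pick up the air-cleaner cover, carry it over the parts bins and hold it still and level about 15 mm above the tips of the carburettor's two studs, holes squarely over the studs (either way round), so that I can slip the seal in. Never touch the carburettor or bins with it, leave the other things alone, and finish while still holding it there.

Things in the scene. Friction and masses are not known exactly. Their poses are not given: they have to be found in the camera images.
- carb: Carburettor on a steel stand fixed to the bench, left or right of the bins. Origin at bench height under the middle of its two studs; z up, x through the studs, choke knob on the -x side. Stand plate x -70 to 80, y +-55, 12 mm thick; body 66 x 56 mm; on it a level tray 110 (x) x 80 (y) mm, top 68 mm high; two steel studs 8 mm thick at x = -38 and +38 mm, tips 90 mm above the bench
- stud_mid (a point): Point midway between the tips of the two studs, 90 mm above the bench; same axes as carb
- choke (a joint): Travel of the choke knob in m: 0 = fully home (pushed in), 0.025 = right out. It slides level, along the carburettor's -x when pulled. Spring detent holds it at either end: it takes about 6 N to move over the middle, then it snaps by itself to the nearer end
- choke_grip (a point): Middle of the black choke knob on its axis, 48 mm above the bench, 97 mm from the studs' middle along carb -x when home; moves with it; axes as carb. Knob: level cylinder along x, 22 mm thick, from 13 mm behind (+x) to 18 mm in front (-x) of this point, its last 5 mm a rim 28 mm thick. Bare bench below, free on both sides
- cover: Air-cleaner cover, 0.17 to 0.35 kg: black shell open below, 122 (x) x 92 (y) mm, standing loose on the bench beyond the bins from the carburettor. Origin: centre of its underside (rim); z up, x lengthwise. Deck 28 mm above the origin, with 15 mm through holes at x = -38 and +38 mm. Centred on it a grey upright grip rib 54 (x) x 20 (y) mm, its top 59 mm above the origin. Same turned half round
- bins: Row of three open blue parts bins, fixed to the bench in the middle between carburettor and cover. Origin: centre of its underside. 300 mm long (its x, roughly straight ahead of the robot) x 72 mm wide (y); bin walls 76 mm high, rods and tool handles stick out of them up to 115 mm above the bench
- spraycan: Bystander: upright steel can, 56 mm across, 150 mm high, loose, at the far left; origin at its underside. Leave alone
- jar: Bystander: glass jar with lid, 64 mm across, 85 mm high, loose, beyond the bins; origin at its underside. Leave alone
- wrench: Bystander: steel wrench lying loose beyond and to the right; origin at its underside. Leave alone
- hammer: Bystander: hammer lying loose at the far right; origin at its underside. Leave alone
Things that resemble listed ones, but are neither listed nor needed, are in the scene too. Several things look just like the carb: the one meant starts farthest to the robot's right. Leave any red look-alike of the cover alone.

How it is judged:
By the outcome, as a careful person would: the job done as asked, in the order asked, and still so for the second after the job is handed in, while the arm keeps its last pose, push and grip.
It also fails if it takes over 64 s, if anything falls off the work surface, if the arm or the gripper's body presses on something with over 40 N, if the wrist force passes 120 N, or if a joint passes its speed limit or range.

## Working session

There is one attempt and no reset: what is moved stays moved. The work goes in short steps, each a Python script; the robot and the scene stay as the last script left them, time stands still between calls to the robot, and variables do not carry over. Pictures are saved under pics/ and viewed, and the job is handed in when it is done.

```bash
ls; mkdir -p pics; python3 - <<'E'
from station import env, claw, kin, optics, cut_out, pinpoint, telemetry
import cv2
for n in ["scene","side","wrist"]:
    f=optics.grab_frame(n); cv2.imwrite(f"pics/a_{n}.png",f["img"])
    print(n,f["fx"],f["cx"],f["cy"],f["view"])
print(telemetry.get_t(),telemetry.get_ee_rot(),telemetry.get_eef_pos())
E
```

```text
pics
scene 478.5729817465745 272.74596362063494 214.2792492297358 [[ 0.1702811   0.98538927 -0.0035111  -0.07540439]
 [ 0.71949304 -0.1267657  -0.6828325  -0.34076194]
 [-0.67330091  0.11374726 -0.73056652  1.69689073]
 [ 0.          0.          0.          1.        ]]
side 518.3371214866523 274.68671178151413 213.5358577951564 [[ 0.68065459 -0.73256743  0.00736804 -0.39420084]
 [-0.35828415 -0.34163347 -0.86886077  0.26808746]
 [ 0.63901627  0.58875422 -0.49500169  1.29111437]
 [ 0.          0.          0.          1.        ]]
wrist 333.8224601574431 277.4408095475926 210.95069106853387 [[-0.24931218  0.96842253  0.00111749  0.59994184]
 [ 0.91960011  0.23638118  0.31378269 -0.0408556 ]
 [ 0.30361007  0.07925749 -0.94949417  0.37920651]
 [ 0.          0.          0.          1.        ]]
0.15 [-0.19658647  1.56207004  0.1987866 ] [ 0.14948079 -0.58080439  0.23050337]
```

View pics/a_scene.png

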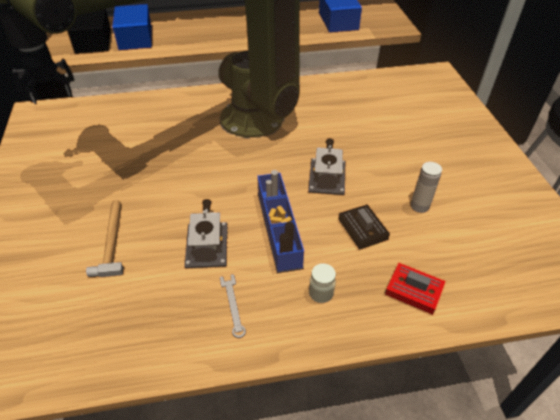

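View pics/a_side.png

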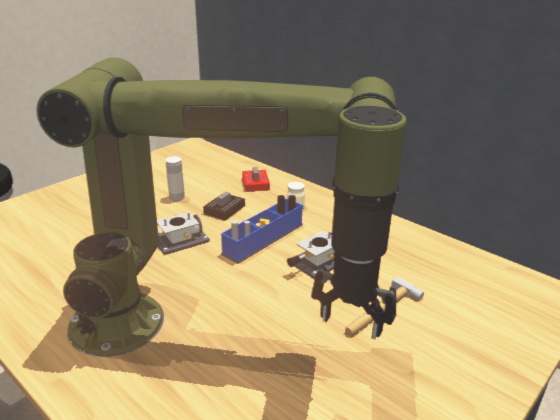

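View pics/a_wrist.png

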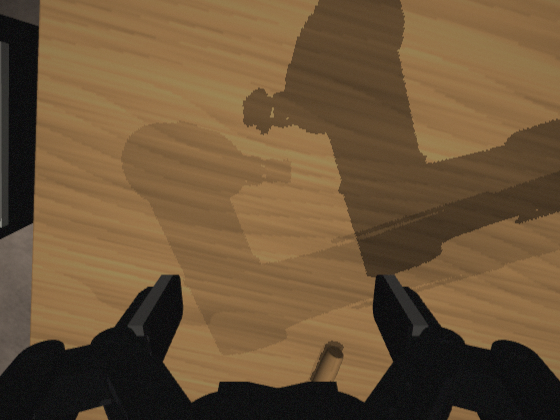

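The scene camera faces the robot, so image left is the robot's right. The carb meant is the one near (205,235), with its knob near (207,205). The black cover is near (364,226), the red look-alike near (416,287), and the bins run along (280,220). I'll now get measurements from the networks.

```bash
cat > h.py <<'E'
from station import env, claw, kin, optics, cut_out, pinpoint, telemetry
import numpy as np, cv2
from scipy.spatial.transform import Rotation as R
def ray(f,u,v):
    V=np.array(f["view"]);Rm=V[:3,:3];t=V[:3,3]
    d=Rm.T@np.array([(u-f["cx"])/f["fx"],(v-f["cy"])/f["fy"],1.]);return -Rm.T@t,d
def at_z(f,u,v,z):
    c,d=ray(f,u,v);return c+d*(z-c[2])/d[2]
def proj(f,p):
    V=np.array(f["view"]);q=V[:3,:3]@np.asarray(p)+V[:3,3]
    return np.array([f["fx"]*q[0]/q[2]+f["cx"],f["fy"]*q[1]/q[2]+f["cy"]])
def pp(f,name,z):
    out=[]
    for r in pinpoint(f,name):
        u,v=r["location"][0]*560,r["location"][1]*420
        out.append((round(r["conf"],2),round(u,1),round(v,1),at_z(f,u,v,z).round(4)))
    return out
E
python3 - <<'E'
from h import *
for n in ["scene","side"]:
    f=optics.grab_frame(n)
    for k,z in [("carb",0),("stud_mid",.09),("choke_grip",.048),("cover",0),("bins",0),("spraycan",0),("jar",0),("wrench",0),("hammer",0)]:
        print(n,k)
        for r in pp(f,k,z): print("   ",*r)
E
```

```text
scene carb
    0.67 325.2 175.6 [0.3386 0.1837 0.    ]
    0.64 205.6 243.8 [ 0.5495 -0.2041  0.    ]
scene stud_mid
    0.97 199.0 221.7 [ 0.5485 -0.2114  0.09  ]
    0.83 326.4 152.8 [0.3364 0.1809 0.09  ]
scene choke_grip
    0.57 206.7 203.2 [ 0.4429 -0.1878  0.048 ]
    0.37 329.4 142.4 [0.2391 0.2186 0.048 ]
scene cover
    0.91 416.0 291.6 [0.7954 0.3024 0.    ]
    0.73 360.9 230.3 [0.5756 0.2267 0.    ]
scene bins
    0.78 279.3 227.2 [0.5249 0.0046 0.    ]
    0.63 419.4 207.0 [0.5183 0.421  0.    ]
scene spraycan
    0.84 418.9 205.8 [0.5134 0.4214 0.    ]
scene jar
    0.69 321.7 294.9 [0.7642 0.0681 0.    ]
scene wrench
    0.89 231.3 309.6 [ 0.7674 -0.1583  0.    ]
scene hammer
    0.78 110.2 238.1 [ 0.4835 -0.4616  0.    ]
side carb
    0.95 180.6 241.8 [0.3374 0.1741 0.    ]
    0.67 319.0 260.0 [ 0.5562 -0.1996 -0.    ]
side stud_mid
    0.97 324.2 238.5 [ 0.5447 -0.2219  0.09  ]
    0.86 176.3 212.0 [0.3513 0.2011 0.09  ]
side choke_grip
    0.6 317.9 260.4 [ 0.4968 -0.2403  0.048 ]
    0.48 293.2 261.6 [ 0.445  -0.1943  0.048 ]
side cover
    0.87 226.8 211.0 [0.5681 0.2143 0.    ]
    0.79 256.9 182.2 [0.7988 0.2968 0.    ]
    0.15 295.6 209.8 [0.7379 0.0487 0.    ]
side bins
    0.78 260.7 238.0 [0.5244 0.0093 0.    ]
side spraycan
    0.91 178.8 198.1 [0.5133 0.4084 0.    ]
    0.35 318.5 261.0 [ 0.5511 -0.2018  0.    ]
side jar
    0.77 292.9 209.8 [0.7314 0.0556 0.    ]
side wrench
    0.21 317.7 261.5 [ 0.5475 -0.2017  0.    ]
side hammer
```

```bash
cat >> h.py <<'E'
def down(a):  # tool down, tool y (jaws) along (-sin a, cos a)
    return (R.from_euler('z',a)*R.from_euler('y',np.pi/2)).as_rotvec()
E
python3 - <<'E'
from h import *
f=optics.grab_frame("wrist")
V=np.array(f["view"]);c=-V[:3,:3].T@V[:3,3]
T=R.from_rotvec(telemetry.get_ee_rot()).as_matrix();p=np.array(telemetry.get_eef_pos())
print("cam in tool",T.T@(c-p)); print("cam axes in tool (cols x,y,z)\n",T.T@V[:3,:3].T)
print("tcp px",proj(f,p), "a",np.arctan2(-T[0,1],T[1,1]))
print(telemetry.get_width(),telemetry.get_contact_force())
for a in [-.15,-.15+np.pi,-.15-np.pi, -.25]:
  for P in [[.4,-.19,.25],[.444,-.19,.029],[.444,-.19,.15]]:
    print(a,P,kin.solve_ik(np.array(P),down(a)))
E
```

```text
cam in tool [-0.14180626 -0.00043668 -0.08018369]
cam axes in tool (cols x,y,z)
 [[ 4.73920558e-04 -3.13928150e-01  9.49446624e-01]
 [ 9.99999878e-01  2.81037329e-04 -4.06231336e-04]
 [-1.39302491e-04  9.49446701e-01  3.13928245e-01]]
tcp px [278.47002948 276.98707829] a 0.2518135891102995
0.08508621012023548 [-0.34640399 -0.93040311  0.31858319]
-0.15 [0.4, -0.19, 0.25] [ 0.01631393 -0.38400029 -0.252824    0.         -1.70197262 -1.73711026]
-0.15 [0.444, -0.19, 0.029] [ 0.01468632 -0.21073795 -0.52253541  0.         -1.25899886 -1.73548264]
-0.15 [0.444, -0.19, 0.15] [ 0.01468632 -0.27512393 -0.35129545  0.         -1.4946248  -1.73548264]
2.991592653589793 [0.4, -0.19, 0.25] [ 0.01631393 -0.38400029 -0.252824    0.         -1.70197262  1.4044824 ]
2.991592653589793 [0.444, -0.19, 0.029] [ 0.01468632 -0.21073795 -0.52253541  0.         -1.25899886  1.40611001]
2.991592653589793 [0.444, -0.19, 0.15] [ 0.01468632 -0.27512393 -0.35129545  0.         -1.4946248   1.40611001]
-3.291592653589793 [0.4, -0.19, 0.25] [ 1.63139315e-02 -3.84000293e-01 -2.52824003e-01  4.44089210e-16
 -1.70197262e+00  1.40448240e+00]
-3.291592653589793 [0.444, -0.19, 0.029] [ 1.46863162e-02 -2.10737948e-01 -5.22535413e-01  4.44089210e-16
 -1.25899886e+00  1.40611001e+00]
-3.291592653589793 [0.444, -0.19, 0.15] [ 1.46863162e-02 -2.75123927e-01 -3.51295454e-01  4.44089210e-16
 -1.49462480e+00  1.40611001e+00]
-0.25 [0.4, -0.19, 0.25] [ 0.01631393 -0.38400029 -0.252824    0.         -1.70197262 -1.83711026]
-0.25 [0.444, -0.19, 0.029] [ 0.01468632 -0.21073795 -0.52253541  0.         -1.25899886 -1.83548264]
-0.25 [0.444, -0.19, 0.15] [ 0.01468632 -0.27512393 -0.35129545  0.         -1.4946248  -1.83548264]
```

```bash
python3 - <<'E'
from h import *
env.movep(np.array([.44,-.195,.24]),down(-.15))
f=optics.grab_frame("wrist"); cv2.imwrite("pics/b_wrist.png",f["img"])
for k,z in [("carb",0),("stud_mid",.09),("choke_grip",.048)]:
    print(k)
    for r in pp(f,k,z): print("   ",*r)
print(telemetry.get_t(),telemetry.get_eef_pos(),telemetry.get_ee_rot(),down(-.15))
E
```

```text
carb
    0.8 286.1 260.7 [ 0.5528 -0.202   0.    ]
stud_mid
    0.95 288.4 300.3 [ 0.5518 -0.2017  0.09  ]
    0.5 286.8 262.4 [ 0.5095 -0.1973  0.09  ]
choke_grip
    0.93 286.0 196.6 [ 0.4557 -0.1893  0.048 ]
3.1583 [ 0.43983534 -0.19554924  0.23989869] [ 0.11855278  1.56781115 -0.11864277] [ 0.1177898   1.56758483 -0.1177898 ]
```

View pics/b_wrist.png

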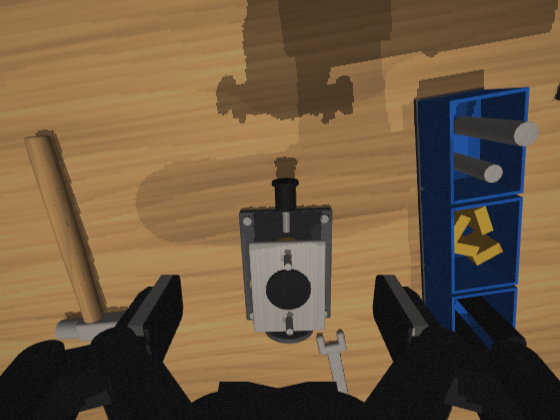

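```bash
python3 - <<'E'
import cv2
i=cv2.imread("pics/b_wrist.png")[170:350,220:350]
cv2.imwrite("pics/b_crop.png",cv2.resize(i,None,fx=4.4,fy=3.3*1,interpolation=cv2.INTER_CUBIC))
E
```

```text
(no output)
```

View pics/b_crop.png

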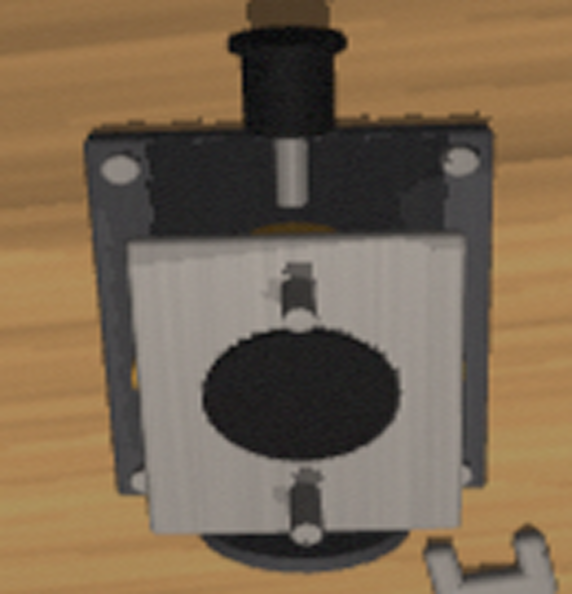

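```bash
python3 - <<'E'
from h import *
from scipy.optimize import least_squares
f=optics.grab_frame("wrist")
C=lambda a,b:(220+a/4.4,170+b/3.3)
obs=[((-.038,0,.09),C(301,320)),((.038,0,.09),C(307,535)),((-.055,-.04,.068),C(127,240)),((-.055,.04,.068),C(465,237)),((.055,.04,.068),C(460,525)),((.055,-.04,.068),C(152,532)),((-.07,-.055,.012),C(88,130)),((-.07,.055,.012),C(494,122))]
def w(s,p): c,sn=np.cos(s[2]),np.sin(s[2]); return np.array([s[0]+c*p[0]-sn*p[1],s[1]+sn*p[0]+c*p[1],p[2]])
r=least_squares(lambda s:np.concatenate([proj(f,w(s,p))-o for p,o in obs]),[.55,-.2,-.15],loss='soft_l1')
print(r.x,r.fun.reshape(-1,2).round(1))
for d in (.084,.097,.110,.115): print("knob",proj(f,w(r.x,(-d,0,.048))), w(r.x,(-d,0,.048)))
for o in obs[:2]: print(at_z(f,*o[1],.09))
E
```

```text
[ 0.55131689 -0.20091651 -0.12112371] [[-0.  -0.8]
 [ 0.  -0.7]
 [-0.6 -0.6]
 [ 1.  -1.8]
 [ 0.5  1.2]
 [-0.7  0.8]
 [-1.3  1.9]
 [ 0.8  1.7]]
knob [286.33803229 207.99647375] [ 0.46793231 -0.19076698  0.048     ]
knob [286.07023669 196.07309908] [ 0.45502756 -0.18919622  0.048     ]
knob [285.79605942 183.86558605] [ 0.4421228  -0.18762546  0.048     ]
knob [285.68885886 179.09257101] [ 0.43715943 -0.18702132  0.048     ]
[ 0.51449003 -0.19644719  0.09      ]
[ 0.58995714 -0.20568425  0.09      ]
```

```bash
python3 - <<'E'
from h import *
y=-.1211; ux=np.array([np.cos(y),np.sin(y),0]); o=down(y)
g=np.array([.4550,-.1892,.030])
env.movep(g+[0,0,.10],o)
env.move_l(g,o,velocity=.12)
f=optics.grab_frame("wrist"); cv2.imwrite("pics/c_wrist.png",f["img"])
f=optics.grab_frame("side"); cv2.imwrite("pics/c_side.png",f["img"])
claw.clamp(50)
print(telemetry.get_t(),telemetry.get_width(),telemetry.get_eef_pos(),telemetry.get_contact_force())
E
```

```text
5.4167 0.02069575601270741 [ 0.45494317 -0.18976094  0.03029548] [-0.59152896 -3.65407529  0.19515885]
```

View pics/c_wrist.png

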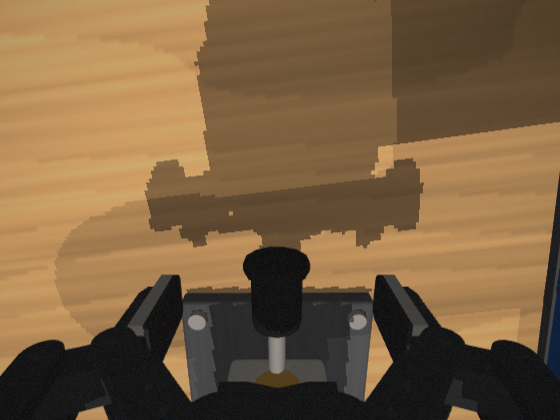

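View pics/c_side.png

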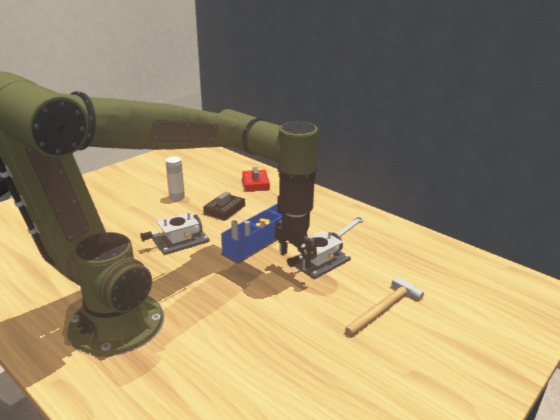

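The knob sits centred between the fingers at column 276, and it is gripped. Next I pull.

```bash
python3 - <<'E'
from h import *
y=-.1211; ux=np.array([np.cos(y),np.sin(y),0]); o=down(y)
g=np.array([.4550,-.1892,.030])
for d in (.010,.020,.0265):
    env.move_l(g-ux*d,o,velocity=.05)
    F=np.array(telemetry.get_contact_force());print(d,telemetry.get_width(),((np.array(telemetry.get_eef_pos())-g)@ux).round(4),F.round(2),(F@ux).round(2))
env.pause(.3)
f=optics.grab_frame("scene"); cv2.imwrite("pics/d_scene.png",f["img"])
f=optics.grab_frame("wrist"); cv2.imwrite("pics/d_wrist.png",f["img"])
print(telemetry.get_contact_force(),telemetry.get_t())
E
```

```text
0.01 0.02081716561571066 -0.01 [ 0.39 -5.25  0.82] 1.02
0.02 0.020581589236003013 -0.0211 [-4.89 -3.45  5.57] -4.44
0.0265 0.020656415702233255 -0.025 [ 7.79 -9.68 -5.37] 8.9
[ 7.76218054 -9.65759527 -4.40006895] 6.8
```

View pics/d_wrist.png

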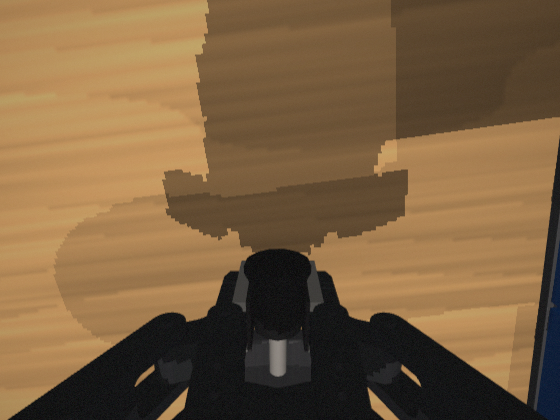

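It moved 25.0 mm, snapping over partway, and now presses on the end stop with about 9 N. That is right out. Next I push it home.

```bash
python3 - <<'E'
from h import *
y=-.1211; ux=np.array([np.cos(y),np.sin(y),0]); o=down(y)
g=np.array([.4550,-.1892,.030])
for d in (.015,.005,-.002):
    env.move_l(g-ux*d,o,velocity=.05)
    F=np.array(telemetry.get_contact_force());print(d,telemetry.get_width(),((np.array(telemetry.get_eef_pos())-g)@ux).round(4),F.round(2),(F@ux).round(2))
env.pause(.2)
env.move_l(g,o,velocity=.05)
claw.release()
env.move_l(g+[0,0,.17],o,velocity=.2)
f=optics.grab_frame("wrist"); cv2.imwrite("pics/e_wrist.png",f["img"])
for k,z in [("stud_mid",.09),("choke_grip",.048)]:
    for r in pp(f,k,z): print(k,*r)
for d in (.084,.097,.115): print("knob",proj(f,np.array([.5513,-.2009,.048])-ux*d))
print(telemetry.get_contact_force(),telemetry.get_t(),telemetry.get_width())
E
```

```text
0.015 0.020685144402012516 -0.0153 [-2.58 -4.79  2.7 ] -1.99
0.005 0.020607848943150864 -0.0042 [ 3.23 -6.57 -1.33] 4.0
-0.002 0.020463605544390404 0.0 [-9.57 -1.49  7.59] -9.32
stud_mid 0.86 277.9 313.9 [ 0.5515 -0.2006  0.09  ]
choke_grip 0.79 275.1 196.1 [ 0.4562 -0.1916  0.048 ]
knob [277.57820769 208.14670041]
knob [277.58235559 194.4958253 ]
knob [277.58828566 174.97974602]
[-1.55996396 -0.66442112  0.34616336] 10.075 0.08561515064560603
```

View pics/e_wrist.png

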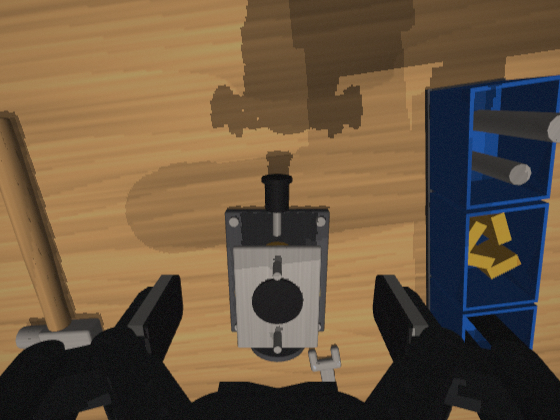

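The knob is home again: its rim is at row 175 and its back at row 208, as predicted. Next is a look at the cover.

```bash
python3 - <<'E'
from h import *
p=np.array(telemetry.get_eef_pos())
env.movep(np.array([.50,.0,.30]),down(0.))
env.movep(np.array([.54,.215,.28]),down(.2))
f=optics.grab_frame("wrist"); cv2.imwrite("pics/f_wrist.png",f["img"])
for r in pp(f,"cover",0): print(*r)
print(telemetry.get_joints(),telemetry.get_t())
cv2.imwrite("pics/f_crop.png",cv2.resize(f["img"][180:350,200:370],None,fx=3.5,fy=3.5,interpolation=cv2.INTER_CUBIC))
E
```

```text
0.84 297.9 339.5 [0.7945 0.2963 0.    ]
0.66 285.9 194.3 [0.5737 0.2313 0.    ]
[ 7.21700712e-01 -4.68220342e-05  1.33667464e-01  3.43718701e-04
 -1.70368854e+00 -2.09442995e+00] 11.9333
```

View pics/f_wrist.png

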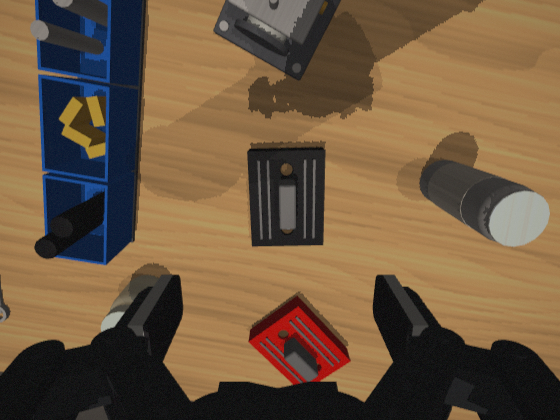

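View pics/f_crop.png

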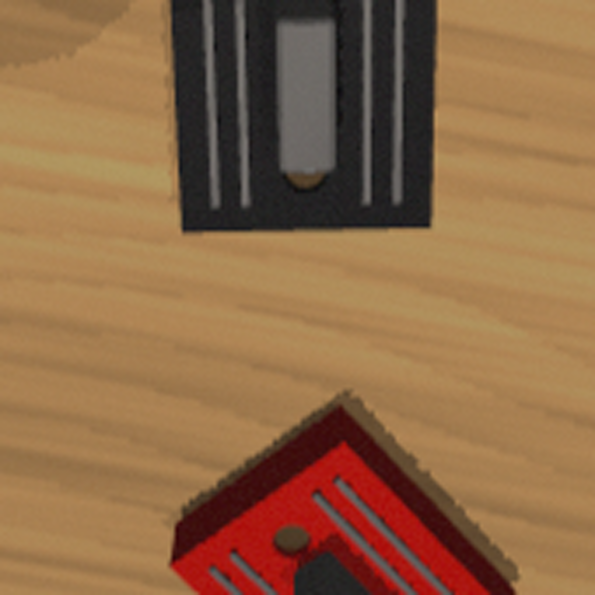

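```bash
python3 - <<'E'
import cv2
i=cv2.imread("pics/f_wrist.png")[135:255,225:345]
cv2.imwrite("pics/f_crop2.png",cv2.resize(i,None,fx=5,fy=5,interpolation=cv2.INTER_CUBIC))
E
```

```text
(no output)
```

View pics/f_crop2.png

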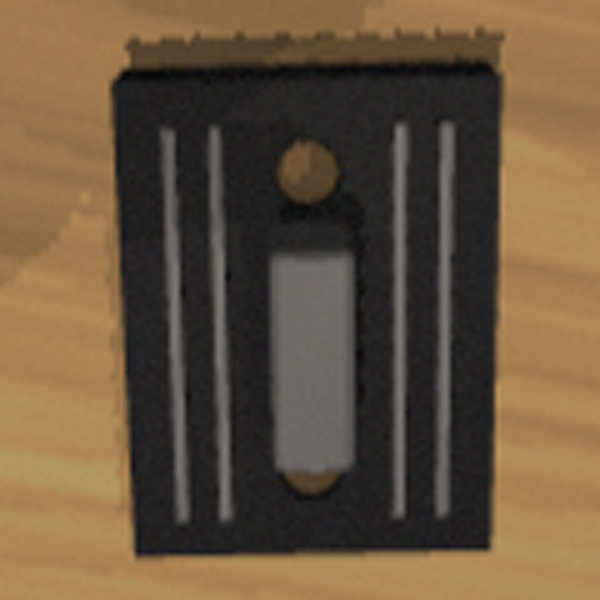

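```bash
python3 - <<'E'
from h import *
from scipy.optimize import least_squares
f=optics.grab_frame("wrist")
C=lambda a,b:(225+a/5-.4,135+b/5-.4)
obs=[]
for (p,q) in [((-.061,-.046,.028),(113,85)),((-.061,.046,.028),(500,78)),((.061,.046,.028),(490,548)),((.061,-.046,.028),(136,555)),((-.038,0,.028),(308,173)),((-.027,-.01,.059),(270,256)),((-.027,.01,.059),(353,251)),((.027,.01,.059),(354,468)),((.027,-.01,.059),(275,472))]:
    obs.append((p,C(*q)))
def w(s,p): c,sn=np.cos(s[2]),np.sin(s[2]); return np.array([s[0]+c*p[0]-sn*p[1],s[1]+sn*p[0]+c*p[1],p[2]])
r=least_squares(lambda s:np.concatenate([proj(f,w(s,p))-o for p,o in obs]),[.57,.22,.2],loss='soft_l1')
print(r.x,r.fun.reshape(-1,2).round(1).tolist())
for z in (.12,.078-.04): 
  for a in (r.x[2],):
    print(kin.solve_ik(np.array([*r.x[:2],z]),down(a)))
for z in (.25,.15):
    for a in (-.1211,-.1211+np.pi): print(kin.solve_ik(np.array([.5513,-.2009,z]),down(a)))
E
```

```text
[0.57374977 0.23115663 0.2199367 ] [[-0.5, -0.6], [0.5, -0.9], [0.3, 0.5], [-0.3, 0.5], [-0.1, 0.3], [-0.6, -1.0], [0.7, -0.3], [0.7, 1.3], [-0.6, 0.8]]
[ 7.06265326e-01  1.04432409e-01 -5.00098114e-02 -4.44089210e-16
 -1.41635411e+00 -2.05712496e+00]
[ 7.06265326e-01  1.51148848e-01 -1.51682451e-01 -4.44089210e-16
 -1.26796503e+00 -2.05712496e+00]
[-0.00796965  0.00791145  0.08599679  0.         -1.64888167 -1.68392668]
[-7.96964708e-03  7.91144657e-03  8.59967862e-02  4.44089210e-16
 -1.64888167e+00  1.45766597e+00]
[-0.00796965  0.01109068 -0.09242271  0.         -1.46728294 -1.68392668]
[-7.96964708e-03  1.10906795e-02 -9.24227081e-02  4.44089210e-16
 -1.46728294e+00  1.45766597e+00]
```

Cover found at (0.574, 0.231) with yaw 0.22. The fit residuals are 1.3 px or less. Next is the grasp.

```bash
python3 - <<'E'
from h import *
c=np.array([.5737,.2312,.0]);o=down(.220)
env.movep(c+[0,0,.12],o)
env.move_l(c+[0,0,.0325],o,velocity=.1)
print(telemetry.get_contact_force(),telemetry.get_eef_pos())
f=optics.grab_frame("wrist"); cv2.imwrite("pics/g_wrist.png",f["img"])
claw.clamp(80)
print(telemetry.get_t(),telemetry.get_width(),telemetry.get_contact_force(),telemetry.get_eef_pos())
f=optics.grab_frame("wrist"); cv2.imwrite("pics/g2_wrist.png",f["img"])
E
python3 -c "
import cv2,numpy as np
cv2.imwrite('pics/g12.png',np.hstack([cv2.resize(cv2.imread('pics/g%s_wrist.png'%s),(400,300)) for s in ('','2')]))"
```

```text
[ 0.10997702 -0.28609432 -0.57490444] [0.57424367 0.23145817 0.03346234]
14.375 0.01849919720327833 [-0.39529856  1.55837907  1.19231627] [0.57384578 0.23136187 0.03284222]
```

View pics/g12.png

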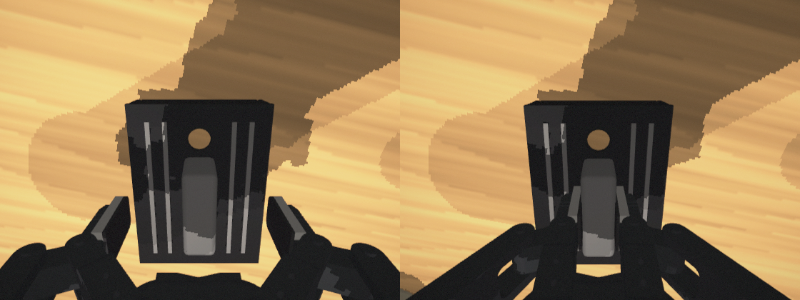

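The rib is gripped: the reported width is 18.5 mm, with the same −1.3 mm bias I saw on the knob. Next I lift and check for slip.

```bash
python3 - <<'E'
from h import *
c=np.array([.5737,.2312,.0]);o=down(.220)
env.move_l(c+[0,0,.06],o,velocity=.05)
print(telemetry.get_width(),telemetry.get_contact_force(),telemetry.get_moment())
env.move_l(c+[0,0,.25],o,velocity=.15)
env.pause(.2)
f=optics.grab_frame("wrist"); cv2.imwrite("pics/h_wrist.png",f["img"])
f=optics.grab_frame("side"); cv2.imwrite("pics/h_side.png",f["img"])
print(telemetry.get_width(),telemetry.get_contact_force(),telemetry.get_moment(),telemetry.get_eef_pos(),telemetry.get_t())
E
```

```text
0.018770152568421496 [-1.04963495 -0.92416931 -2.81347223] [ 0.0153261   0.03286382 -0.00405195]
0.018599883475858732 [-1.19990525 -0.25579994 -2.60935396] [ 0.06943797 -0.01040141 -0.01070059] [0.57364741 0.23115637 0.24964459] 16.8417
```

View pics/h_wrist.png

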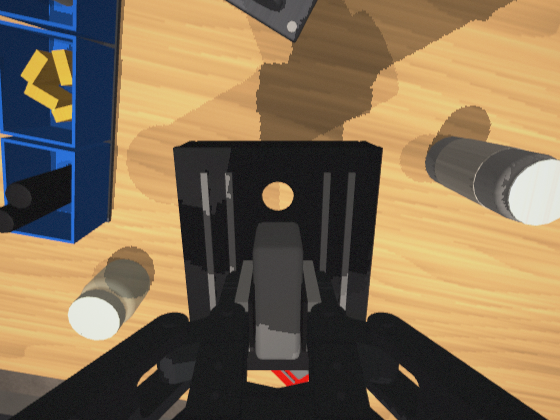

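View pics/h_side.png

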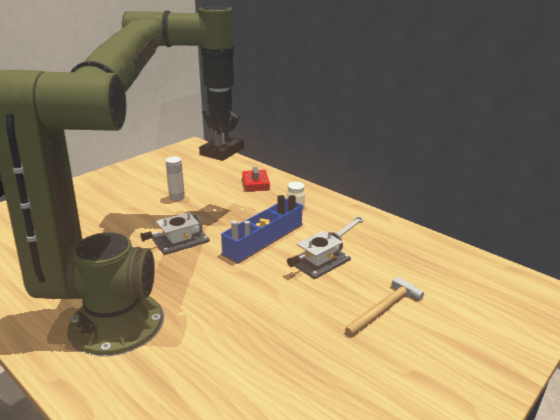

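```bash
cat >> h.py <<'E'
E
python3 - <<'E'
import cv2
i=cv2.imread("pics/h_wrist.png")[130:400,165:395]
i=cv2.convertScaleAbs(i,alpha=1.8,beta=20)
cv2.imwrite("pics/h_crop.png",cv2.resize(i,None,fx=2.2,fy=2.2,interpolation=cv2.INTER_CUBIC))
E
```

```text
(no output)
```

View pics/h_crop.png

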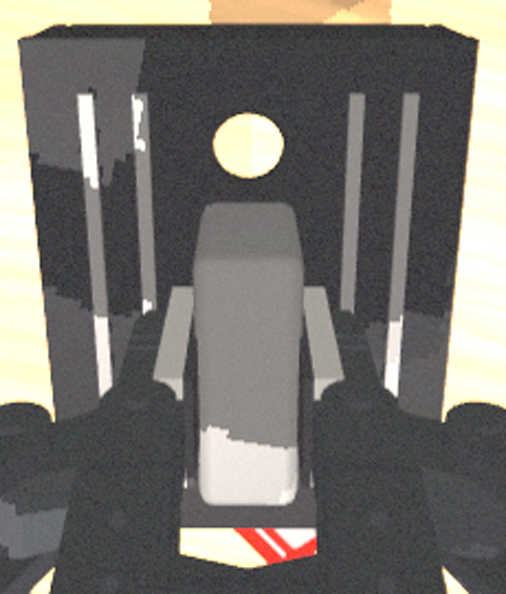

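```bash
cat > inhand.py <<'E'
from h import *
from scipy.optimize import least_squares
def fit(f,obs,T,p,verbose=True):
    # cover pose in tool-aligned "level" frame: x along tool z, y along tool y, z up
    B=np.column_stack([T[:,2],T[:,1],-T[:,0]])
    def w(s,q): return p+B@(np.array(s[:3])+R.from_rotvec([s[3],s[4],s[5]]).apply(q))
    def res(s):
        out=[]
        for q,o in obs:
            e=proj(f,w(s,q))-np.array([np.nan if v is None else v for v in o])
            out+= [v for v in e if not np.isnan(v)]
        return np.array(out+[s[3]*50, s[4]*50])
    r=least_squares(res,[0,0,-.033,0,0,0],loss='soft_l1')
    return r.x,r.fun
E
python3 - <<'E'
from inhand import *
f=optics.grab_frame("wrist")
T=R.from_rotvec(telemetry.get_ee_rot()).as_matrix();p=np.array(telemetry.get_eef_pos())
C=lambda a,b:(None if a is None else 165+a/2.2-.3,None if b is None else 130+b/2.2-.3)
obs=[((-.061,-.046,.028),C(19,40)),((-.061,.046,.028),C(479,41)),((-.038,0,.028),C(248,146)),((-.027,0,.059),C(248,256)),((.027,0,.059),C(249.5,505)),((.061,0,.028),C(None,527))]
s,r=fit(f,obs,T,p);print(s.round(4),r.round(1))
print(telemetry.get_t())
E
```

```text
[ 0.0006 -0.0003 -0.0353  0.0015 -0.005   0.0017] [ 0.6 -0.6 -0.9 -1.3  0.3  1.1  0.2  0.2 -0.3  0.7 -0.4  0.1 -0.3]
16.8917
```

```bash
python3 - <<'E'
from inhand import *
y=-.1211; ux=np.array([np.cos(y),np.sin(y),0]); o=down(y)
t=np.array([.5513,-.2009,0])-ux*.0006
env.move_l(t+[0,0,.25],o,velocity=.15)
env.pause(.2)
print(telemetry.get_eef_pos(),telemetry.get_width(),telemetry.get_contact_force())
f=optics.grab_frame("wrist"); cv2.imwrite("pics/i_wrist.png",f["img"])
f=optics.grab_frame("scene"); cv2.imwrite("pics/i_scene.png",f["img"])
E
```

```text
[ 0.550745   -0.20065822  0.2500137 ] 0.018592717771184614 [ 0.29284678  0.7039792  -2.45264228]
```

View pics/i_wrist.png

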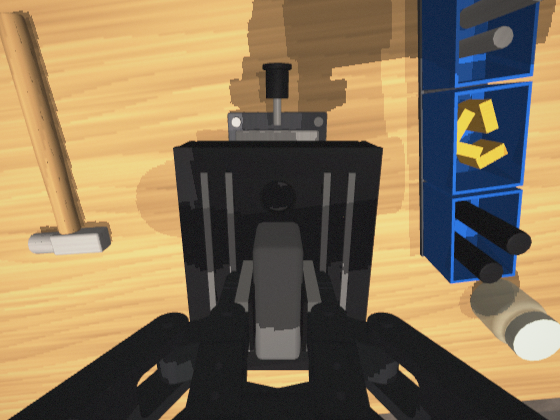

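View pics/i_scene.png

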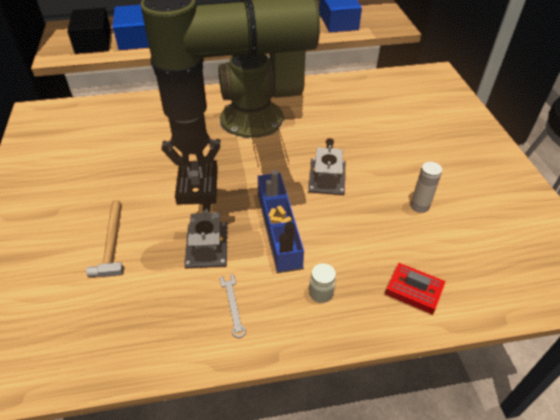

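The cover is centred on column 278 and the knob on 277, so they line up. Next I descend to the hover height.

```bash
python3 - <<'E'
from inhand import *
y=-.1211; ux=np.array([np.cos(y),np.sin(y),0]); o=down(y)
f=optics.grab_frame("wrist")
for d in (.084,.115,.115+.025): print("knob",proj(f,np.array([.5513,-.2009,.048])-ux*d).round(1))
t=np.array([.5513,-.2009,0])-ux*.0006
env.move_l(t+[0,0,.138],o,velocity=.06)
env.pause(.3)
print(telemetry.get_eef_pos(),t,telemetry.get_width(),telemetry.get_contact_force(),telemetry.get_t())
print((R.from_rotvec(telemetry.get_ee_rot())*R.from_rotvec(o).inv()).as_rotvec())
for n in ("wrist","scene","side"):
    f=optics.grab_frame(n); cv2.imwrite(f"pics/j_{n}.png",f["img"])
    for q in [(-.038,0,.133),(.038,0,.133),(-.038,0,.09),(.038,0,.09),(-.061,-.046,.105),(-.061,.046,.105),(.061,-.046,.105),(.061,.046,.105)]:
        c,s=np.cos(y),np.sin(y); print(n,q,proj(f,[.5513+c*q[0]-s*q[1],-.2009+s*q[0]+c*q[1],q[2]]).round(1))
    x,yy=(160,100) if n=="scene" else (270,200)
    if n!="wrist": cv2.imwrite(f"pics/j_{n}_c.png",cv2.resize(f["img"][yy:yy+120,x:x+120] if n=="side" else f["img"][150:270,145:265],None,fx=5,fy=5,interpolation=cv2.INTER_CUBIC))
E
```

```text
knob [277.8  96.9]
knob [277.8  62.2]
knob [277.8  32.7]
[ 0.5507345  -0.20083702  0.13808007] [ 0.55070439 -0.20082752  0.        ] 0.01915425394033777 [ 0.36232956  0.61069789 -3.20158796] 22.5917
[-2.56802442e-05 -1.00722727e-04  8.65436788e-06]
wrist (-0.038, 0, 0.133) [278.  198.6]
wrist (0.038, 0, 0.133) [277.9 336.5]
wrist (-0.038, 0, 0.09) [278.  177.9]
wrist (0.038, 0, 0.09) [277.9 292.2]
wrist (-0.061, -0.046, 0.105) [188.8 140.6]
wrist (-0.061, 0.046, 0.105) [367.2 140.6]
wrist (0.061, -0.046, 0.105) [204.9 337. ]
wrist (0.061, 0.046, 0.105) [350.8 337.1]
scene (-0.038, 0, 0.133) [202.1 199.8]
scene (0.038, 0, 0.133) [200.5 221.7]
scene (-0.038, 0, 0.09) [203.9 211.3]
scene (0.038, 0, 0.09) [202.4 233.1]
scene (-0.061, -0.046, 0.105) [186.3 201.8]
scene (-0.061, 0.046, 0.105) [221.1 200.5]
scene (0.061, -0.046, 0.105) [182.6 236.9]
scene (0.061, 0.046, 0.105) [219.9 235.4]
side (-0.038, 0, 0.133) [310.8 226.4]
side (0.038, 0, 0.133) [330.1 217.6]
side (-0.038, 0, 0.09) [310.2 239.4]
side (0.038, 0, 0.09) [329.2 230.5]
side (-0.061, -0.046, 0.105) [315.9 244.7]
side (-0.061, 0.046, 0.105) [293.3 231. ]
side (0.061, -0.046, 0.105) [346.7 229.8]
side (0.061, 0.046, 0.105) [323.9 217.3]
```

View pics/j_wrist.png

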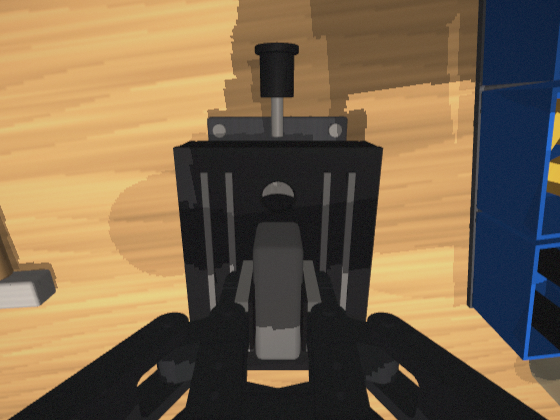

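View pics/j_scene_c.png

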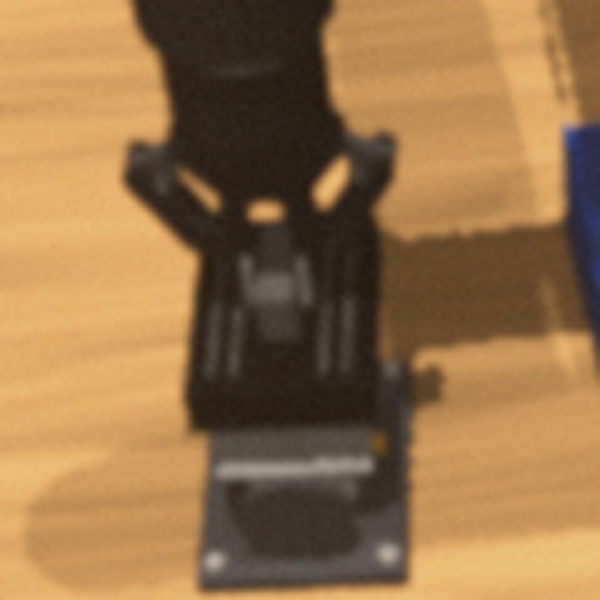

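View pics/j_side_c.png

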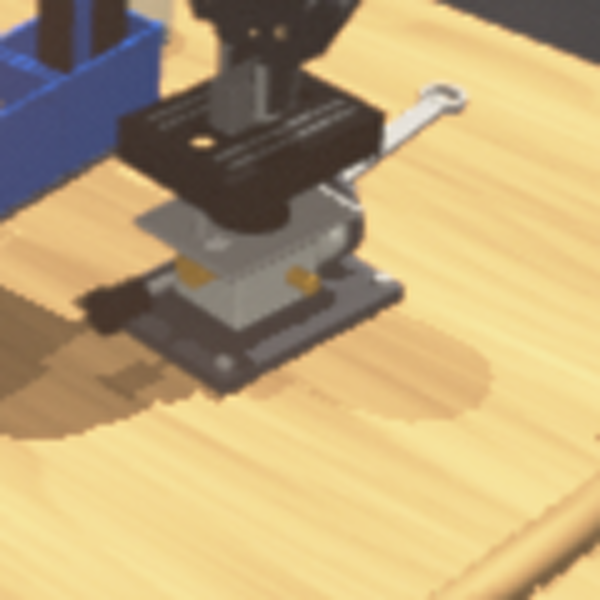

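```bash
python3 - <<'E'
from h import *
y=-.1211;c,s=np.cos(y),np.sin(y)
# pre-carry pictures: carb fully visible
for n,img in (("scene","i_scene"),("side","j_side")):
    f=optics.grab_frame(n); im=cv2.imread(f"pics/{img}.png"); x0,y0=(160,180) if n=="scene" else (275,205)
    cr=cv2.resize(im[y0:y0+100,x0:x0+100],None,fx=6,fy=6,interpolation=cv2.INTER_CUBIC)
    for q in [(a,b,.012) for a in (-.07,.08) for b in (-.055,.055)]+[(a,b,.068) for a in (-.055,.055) for b in (-.04,.04)]+[(-.038,0,.09),(.038,0,.09)]:
        u=proj(f,[.5513+c*q[0]-s*q[1],-.2009+s*q[0]+c*q[1],q[2]])
        cv2.circle(cr,tuple(int(round(v)) for v in ((u-[x0,y0]+.5)*6)),3,(0,0,255),-1)
    cv2.imwrite(f"pics/k_{n}.png",cr)
E
```

```text
(no output)
```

View pics/k_scene.png

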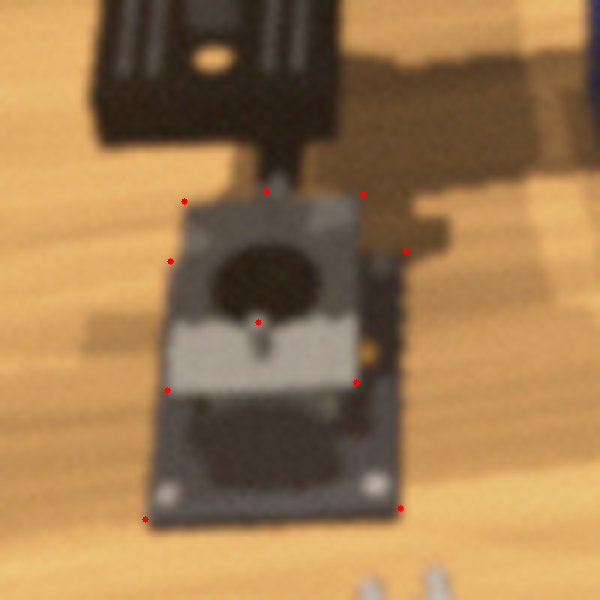

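View pics/k_side.png

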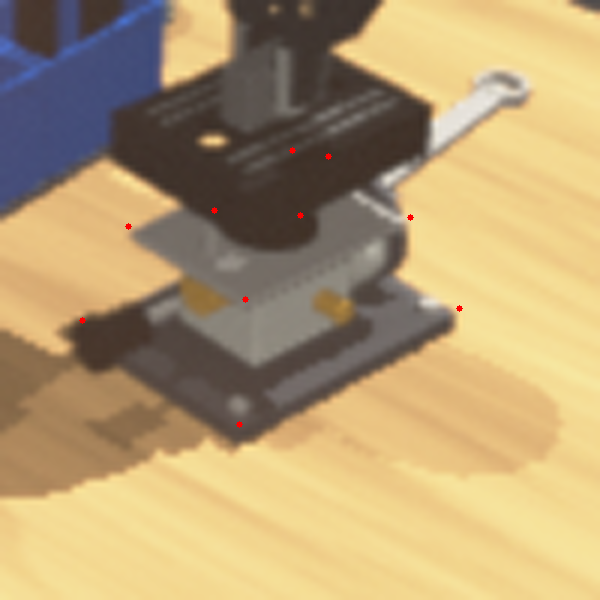

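```bash
python3 - <<'E'
from h import *
def crop(src,x0,y0,w,h,dst,k=8):
    i=cv2.imread(f"pics/{src}.png")[y0:y0+h,x0:x0+w]
    cv2.imwrite(f"pics/{dst}.png",cv2.resize(i,None,fx=k,fy=k,interpolation=cv2.INTER_CUBIC))
crop("a_scene",180,195,60,75,"l_a")
crop("h_side",280,220,75,60,"l_h")
crop("j_side",280,205,80,70,"l_j")
y=-.1211;c,s=np.cos(y),np.sin(y)
f=optics.grab_frame("wrist")
for q in [(-.07,-.055,.012),(-.07,.055,.012),(-.115,0,.062),(-.11,0,.048)]:
    print(q,proj(f,[.5513+c*q[0]-s*q[1],-.2009+s*q[0]+c*q[1],q[2]]).round(1))
crop("j_wrist",195,30,165,125,"l_w",4)
E
```

```text
(-0.07, -0.055, 0.012) [206.6 115.1]
(-0.07, 0.055, 0.012) [349.2 115.1]
(-0.115, 0, 0.062) [278.   38.9]
(-0.11, 0, 0.048) [278.   51.6]
```

View pics/l_a.png

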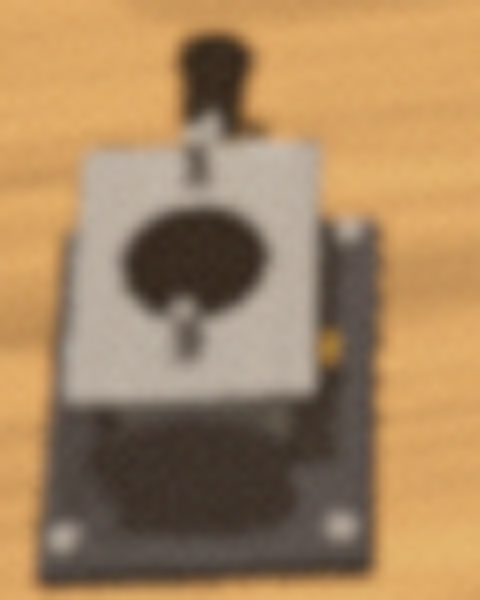

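View pics/l_h.png

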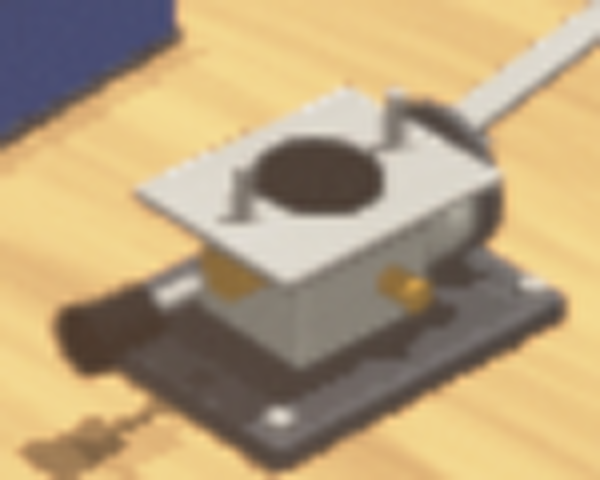

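View pics/l_j.png

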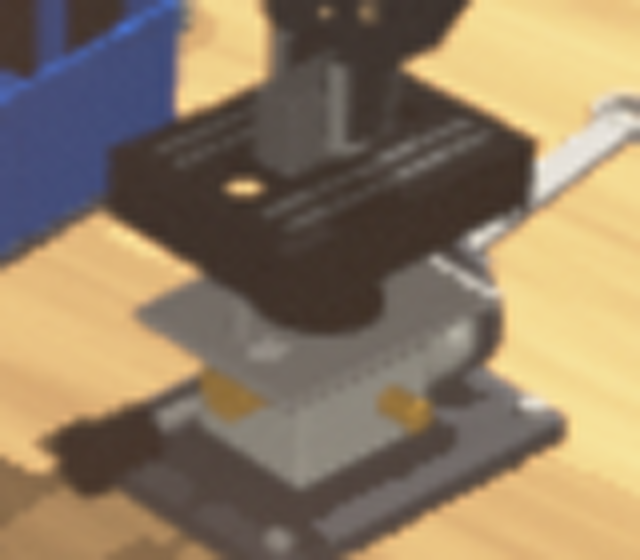

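View pics/l_w.png

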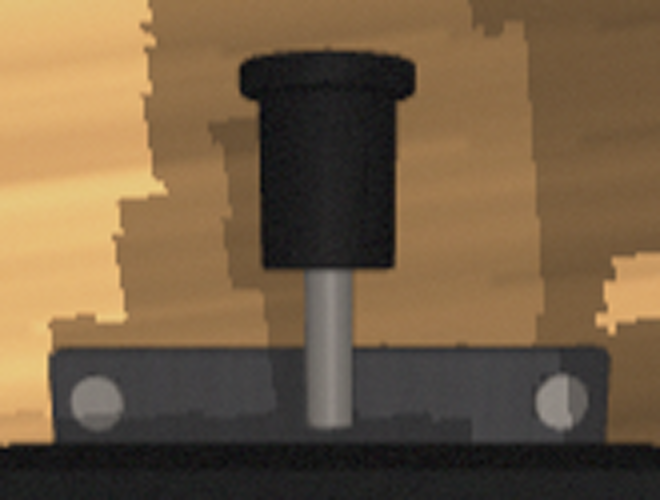

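```bash
python3 - <<'E'
from h import *
i=cv2.imread("pics/j_scene.png")[185:245,175:230]
cv2.imwrite("pics/m_s.png",cv2.resize(cv2.convertScaleAbs(i,alpha=2.5,beta=0),None,fx=10,fy=10,interpolation=cv2.INTER_CUBIC))
i=cv2.imread("pics/j_side.png")[205:265,285:355]
cv2.imwrite("pics/m_d.png",cv2.resize(cv2.convertScaleAbs(i,alpha=2.5,beta=0),None,fx=10,fy=10,interpolation=cv2.INTER_CUBIC))
i=cv2.imread("pics/j_wrist.png")[135:375,165:395]
cv2.imwrite("pics/m_w.png",cv2.resize(cv2.convertScaleAbs(i,alpha=2.5,beta=0),None,fx=2.5,fy=2.5,interpolation=cv2.INTER_CUBIC))
E
```

```text
(no output)
```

View pics/m_s.png

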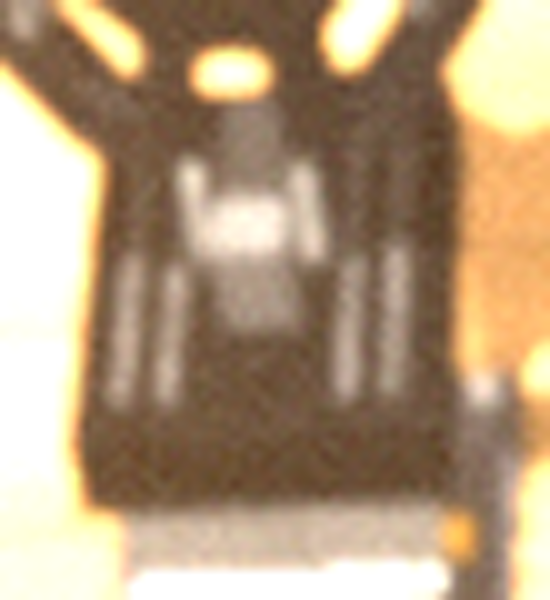

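View pics/m_d.png

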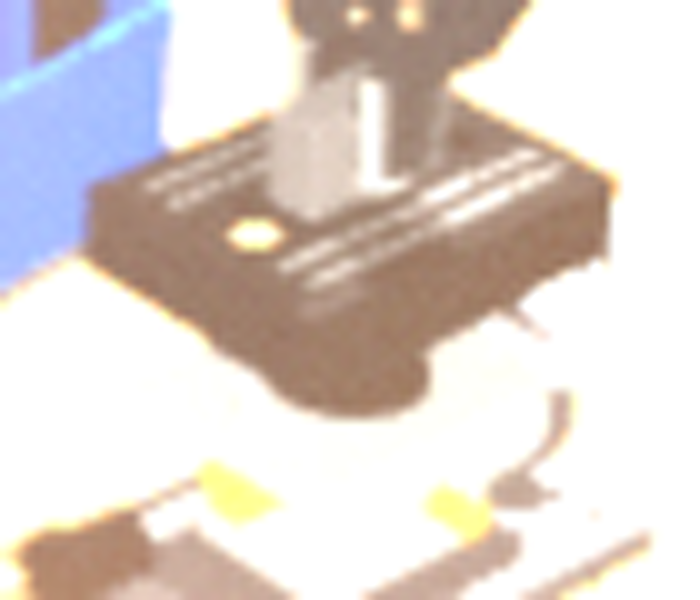

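View pics/m_w.png

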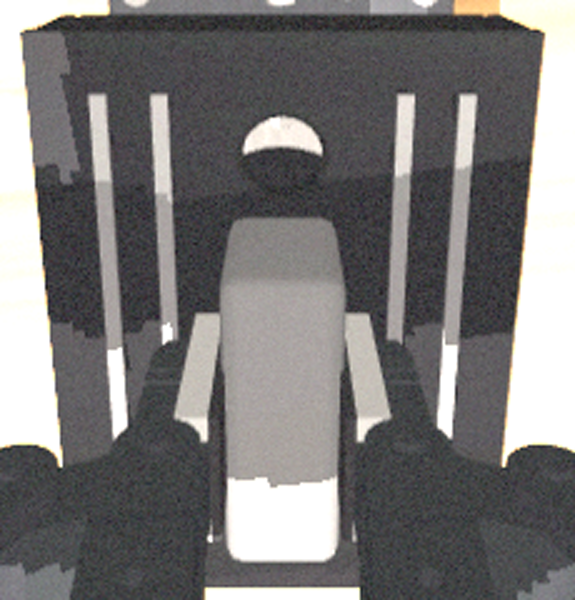

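```bash
cat > glob.py <<'E'
from h import *
from scipy.optimize import least_squares
import pickle
fs={n:optics.grab_frame(n) for n in ("scene","side","wrist")}
def K(f): return f["fx"],f["fy"],f["cx"],f["cy"]
# wrist camera in tool
T=R.from_rotvec(telemetry.get_ee_rot()).as_matrix();p=np.array(telemetry.get_eef_pos())
V=np.array(fs["wrist"]["view"]);Rt=V[:3,:3]@T; tt=V[:3,:3]@p+V[:3,3]  # cam = Rt*tool + tt
Tj,pj=T,p
Tb=R.from_rotvec([0.11855278,1.56781115,-0.11864277]).as_matrix();pb=np.array([0.43983534,-0.19554924,0.23989869])
def wv(T,p):
    M=np.eye(4);M[:3,:3]=Rt@T.T;M[:3,3]=tt-Rt@T.T@p;return M
views={"scene":np.array(fs["scene"]["view"]),"side":np.array(fs["side"]["view"]),"b":wv(Tb,pb),"j":wv(Tj,pj)}
cam={"scene":("scene",0),"side":("side",6),"b":("wrist",12),"j":("wrist",12)}
def P(img,q,s):
    n,k=cam[img];V=views[img];c=V[:3,:3]@q+V[:3,3]
    c=R.from_rotvec(s[k:k+3]).apply(c)+s[k+3:k+6]
    fx,fy,cx,cy=K(fs[n]);return np.array([fx*c[0]/c[2]+cx,fy*c[1]/c[2]+cy])
def cr(x0,y0,k):
    e=.5-.5/k
    return lambda a,b:(None if a is None else x0+a/k-e, None if b is None else y0+b/k-e)
S=cr(180,195,8);D=cr(280,220,8);B=lambda a,b:(220+a/4.4-.4,170+b/3.3-.35)
carb=[]
for q,o in [((-.038,0,.09),(206,122)),((.038,0,.09),(184,300)),((.055,-.04,.068),(66,402)),((.055,.04,.068),(315,390)),((-.055,-.04,.068),(85,150)),((-.055,.04,.068),(320,142))]: carb.append(("scene",q,S(*o)))
for q,o in [((-.038,0,.09),(244,170)),((.038,0,.09),(396,95)),((-.055,.04,.068),(135,192)),((-.055,-.04,.068),(293,284)),((.055,-.04,.068),(500,175)),((.055,.04,.068),(350,88))]: carb.append(("side",q,D(*o)))
for q,o in [((-.038,0,.09),(301,320)),((.038,0,.09),(307,535)),((-.055,-.04,.068),(127,240)),((-.055,.04,.068),(465,237)),((.055,.04,.068),(460,525)),((.055,-.04,.068),(152,532)),((-.07,-.055,.012),(88,130)),((-.07,.055,.012),(494,122))]: carb.append(("b",q,B(*o)))
W=cr(195,30,4)
for q,o in [((-.07,-.055,.012),(50,348)),((-.07,.055,.012),(610,348)),((-.115,0,.062),(328,50)),((-.084,0,.048),(328,None))]: carb.append(("j",q,W(*o)))
bore=[("b",B(301,328)),("j",cr(165,135,2.5)(282,149))]
S2=cr(175,185,10);D2=cr(285,205,10);W2=cr(165,135,2.5)
cov=[]
for q,o in [((.061,-.046,0),(88,510)),((.061,.046,0),(450,495)),((.027,0,.059),(243,250)),((-.027,0,.059),(247,195))]: cov.append(("scene",q,S2(*o)))
for q,o in [((-.061,.046,.028),(88,188)),((-.061,.046,0),(88,255)),((.061,-.046,.028),(612,190)),((.061,-.046,0),(606,258)),((-.038,0,.028),(256,235))]: cov.append(("side",q,D2(*o)))
for q,o in [((-.061,-.046,.028),(24,32)),((-.061,.046,.028),(543,32)),((-.038,0,.028),(282,156)),((-.027,0,.059),(282,278)),((.027,0,.059),(282,562)),((.061,0,.028),(None,587))]: cov.append(("j",q,W2(*o)))
def w(x,y,z,a,q): c,sn=np.cos(a),np.sin(a); return np.array([x+c*q[0]-sn*q[1],y+sn*q[0]+c*q[1],z+q[2]])
def res(s,split=False):
    out=[]
    for img,q,o in carb:
        e=P(img,w(s[18],s[19],0,s[20],q),s); out+=[(e[i]-o[i]) for i in (0,1) if o[i] is not None]
    for img,o in bore: out.append(P(img,w(s[18],s[19],0,s[20],(-s[25],0,.068)),s)[1]-o[1])
    for img,q,o in cov:
        e=P(img,w(s[21],s[22],s[23],s[24],q),s); out+=[(e[i]-o[i]) for i in (0,1) if o[i] is not None]
    d=np.array(out)/.6
    pr=[]
    for k in (0,6,12): pr+=list(s[k:k+3]/.004)+list(s[k+3:k+6]/.002)
    pr.append((s[23]-.1053)/.0007)
    return np.concatenate([d,pr])
s0=np.zeros(26);s0[18:]=[.5513,-.2009,-.1211,.5513,-.2009,.105,-.1211,.02]
r=least_squares(res,s0,loss='soft_l1',x_scale=np.maximum(abs(s0),.002))
s=r.x;print("cost",r.cost,"max",abs(r.fun).max())
print("cams",s[:18].reshape(3,6).round(4).tolist())
print("carb",s[18:21].round(4),"cover",s[21:25].round(4),"bore",s[25].round(4))
c,sn=np.cos(s[20]),np.sin(s[20]);d=s[21:23]-s[18:20]
print("cover-carb in carb axes mm",1000*np.array([c*d[0]+sn*d[1],-sn*d[0]+c*d[1]]),"dyaw",s[24]-s[20])
cov_=np.linalg.inv(r.jac.T@r.jac); L=np.zeros((2,26));L[0,21]=1;L[0,18]=-1;L[1,22]=1;L[1,19]=-1
print("std mm",1000*np.sqrt(np.diag(L@cov_@L.T)))
print((r.fun*.6).round(1).tolist())
E
python3 glob.py
```

```text
Traceback (most recent call last):
  File "glob.py", line 1, in <module>
    from h import *
  File "h.py", line 1, in <module>
    from station import env, claw, kin, optics, cut_out, pinpoint, telemetry
  File "scipy/spatial/_ckdtree.pyx", line 11, in init scipy.spatial._ckdtree
  File "glob.py", line 2, in <module>
    from scipy.optimize import least_squares
  File "scipy/linalg/_cythonized_array_utils.pyx", line 11, in init scipy.linalg._cythonized_array_utils
ImportError: cannot import name _apply_over_batch
```

The filename `glob.py` shadows the standard library's `glob`, so I'm renaming it.

```bash
mv glob.py gfit.py; python3 gfit.py
```

```text
cost 52.29657664932361 max 17.238207135292168
cams [[0.0005, 0.0005, -0.0012, -0.0001, -0.0002, 0.0005], [-0.0018, -0.0007, -0.0002, -0.0, 0.0003, 0.0006], [0.0005, 0.001, 0.0003, -0.0001, -0.0003, 0.003]]
carb [ 0.552  -0.2016 -0.1184] cover [ 0.5507 -0.201   0.1055 -0.1222] bore 0.0226
cover-carb in carb axes mm [-1.3522432  0.4055075] dyaw -0.003813289238696227
std mm [0.43258979 0.48984386]
[-1.5, 1.5, -0.1, 1.0, -0.5, -0.3, -0.0, -0.2, -0.1, -0.3, 0.3, -0.6, 0.1, -0.3, 0.0, 0.1, -0.6, -0.3, -0.8, 0.3, 0.7, 0.2, -0.2, -0.1, -0.2, -0.7, 0.1, -1.3, -0.4, -0.2, 0.4, -1.6, 0.3, 0.7, -0.2, 0.4, -0.9, 2.6, 0.4, 2.2, -0.4, 0.2, 0.4, -0.2, 0.0, 0.1, 0.3, 0.1, -0.0, -0.6, 0.8, 0.5, 0.8, 0.5, -0.3, 1.3, -10.3, -0.3, 0.2, -0.5, 1.9, 1.3, -1.2, 1.1, 0.5, 0.2, -0.7, -0.3, -0.4, -0.2, -0.1, 0.3, 0.1, 0.1, 0.8, -0.0, 0.1, -1.6, 0.1, 0.1, -0.2, -0.0, -0.1, 0.1, -0.3, -0.1, -0.0, -0.0, 0.1, 0.2, 0.1, 0.2, 0.0, -0.0, -0.1, 0.9, 0.2]
```

The joint fit over all cameras puts the cover 1.35 mm short along carb x and 0.4 mm off in y. I'll apply that small correction.

```bash
python3 - <<'E'
from h import *
y=-.1184
p=np.array([.5507+.552-.5507,-.2008-.2016+.201,.138]); print(p)
env.move_l(p,down(-.1211+.0038),velocity=.01)
env.pause(.5)
print(telemetry.get_eef_pos(),telemetry.get_width(),telemetry.get_contact_force(),abs(np.array(telemetry.get_joint_velocities())).max(),telemetry.get_t())
print((R.from_rotvec(telemetry.get_ee_rot()).as_matrix()[:,0]).round(4))
for n in ("wrist","scene"):
    f=optics.grab_frame(n); cv2.imwrite(f"pics/n_{n}.png",f["img"])
    for k,z in [("stud_mid",.09),("choke_grip",.048),("cover",.105)]:
        for r in pp(f,k,z): print(n,k,*r)
E
```

```text
[ 0.552  -0.2014  0.138 ]
[ 0.55201271 -0.20139348  0.13800768] 0.018823634717066554 [ 0.27028196 -0.19526667 -3.07225869] 0.0023656202033201937 23.8333
[ 1.e-04  0.e+00 -1.e+00]
wrist stud_mid 0.44 278.7 249.9 [ 0.5603 -0.2019  0.09  ]
wrist stud_mid 0.3 278.0 75.9 [ 0.4602 -0.1906  0.09  ]
wrist choke_grip 0.82 276.8 73.9 [ 0.4563 -0.1909  0.048 ]
wrist cover 0.78 273.5 248.5 [ 0.5521 -0.204   0.105 ]
wrist cover 0.24 279.9 202.4 [ 0.5252 -0.1972  0.105 ]
scene stud_mid 0.93 199.6 221.3 [ 0.5473 -0.2099  0.09  ]
scene stud_mid 0.58 330.5 155.8 [0.3521 0.1894 0.09  ]
scene stud_mid 0.56 207.1 243.7 [ 0.6258 -0.1966  0.09  ]
scene choke_grip 0.38 327.9 144.2 [0.2471 0.2116 0.048 ]
scene cover 0.69 201.8 218.0 [ 0.5507 -0.2027  0.105 ]
scene cover 0.67 413.9 291.7 [0.8579 0.2492 0.105 ]
```

View pics/n_wrist.png

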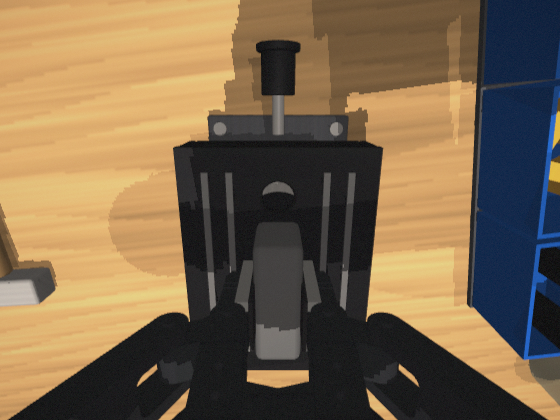

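View pics/n_scene.png

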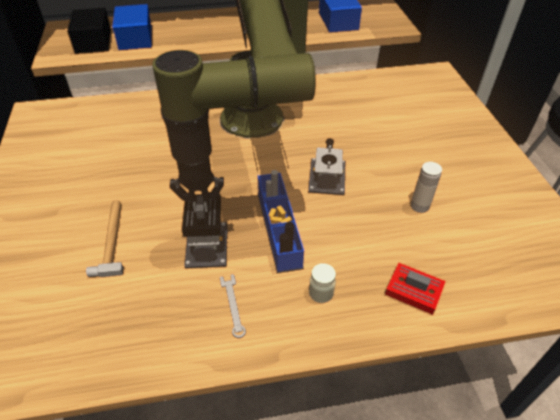

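The cover is level and still over the carb, centred on column 278. The knob is home at column 278, rows 41–95, and the bystanders are where they started. I'm handing it in.

```bash
python3 - <<'E'
from h import *
env.job_done()
print(telemetry.get_t(),telemetry.get_eef_pos(),telemetry.get_width())
E
```

```text
the job is handed in; nothing more can be done
the job is handed in; nothing more can be done
```

I worked the choke, then picked up the cover and carried it over the bins. It was held over the carburettor's studs when I handed the job in at about 24 s. No verdict came back.

**Choke:** I pulled the knob 25.0 mm until it snapped over and pressed on its stop with about 9 N, then pushed it home. The wrist picture after letting go, and the one taken before lowering the cover, showed it where a home knob should be.

**Hover:** At the last check the cover was level and still. Its underside was about 15.5 mm above the stud tips, going by an all-camera position fit. Nothing but its own weight showed on the wrist, so it was not touching the carburettor.

**Alignment:** My first placing was about 1.35 mm short along the studs and 0.4 mm to the side, by that fit (accurate to about 0.5 mm). I moved the cover by that much but did not repeat the fit.

**Checks that disagreed:**
- One marked point on the cover's rib was 10 pixels out in the scene picture; the fit gave it little weight.
- With the cover in the way, the network's readings of the stud midpoint were off by several mm or more, so I did not use them.

The jar, can, wrench, hammer and red cover showed no visible movement in the last scene picture.

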